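Line up the sample jars by height on the display ledge

TASK

Line up the four blue-lidded jars on the ledge in order of height, one centred on each black mark: the tallest next to the tall steel end plate, then ever shorter down to the shortest at the low-lipped end. One jar is parked between the tubes of the tube rack: lift it out without shifting the rack. Keep the jars upright, set them down gently without dropping them, and let go.

Things in the scene. Friction and masses are not known exactly. Their poses are not given: they have to be found in the camera images.
- jar_tall_mid (a point): Centre (on the axis, 39 mm above the underside) of the tallest jar: 78 mm tall, upright clear plastic cylinder 36 mm in diameter, blank white band, brown stones inside, ribbed blue lid 38 mm in diameter over its top 12 mm. z up; yaw means nothing. Stands on the table; one jar (it varies) stands in the tube rack's bay.
- jar_upper_mid (a point): Centre (on the axis, 33 mm above the underside) of the second tallest jar: 66 mm tall, upright clear plastic cylinder 42 mm in diameter, blank white band, brown stones inside, ribbed blue lid 44 mm in diameter over its top 12 mm. z up; yaw means nothing. Stands on the table; one jar (it varies) stands in the tube rack's bay.
- jar_lower_mid (a point): Centre (on the axis, 27 mm above the underside) of the third tallest jar: 54 mm tall, upright clear plastic cylinder 48 mm in diameter, blank white band, brown stones inside, ribbed blue lid 50 mm in diameter over its top 12 mm. z up; yaw means nothing. Stands on the table; one jar (it varies) stands in the tube rack's bay.
- jar_short_mid (a point): Centre (on the axis, 21 mm above the underside) of the shortest jar: 42 mm tall, upright clear plastic cylinder 54 mm in diameter, blank white band, brown stones inside, ribbed blue lid 56 mm in diameter over its top 12 mm. z up; yaw means nothing. Stands on the table; one jar (it varies) stands in the tube rack's bay.
- mark_a: Black disc with a white dot, 62 mm in diameter, 2 mm thick, on the ledge (fixed strip 380 x 100 mm, 12 mm high). Four in a row, 80 mm apart, in order a, b, c, d; this is an end one, beside b. Origin: centre of its underside, 12 mm above the table; a jar stands on its top, at 14 mm. x axis along the row from a to d.
- mark_b: Black disc with a white dot, 62 mm in diameter, 2 mm thick, on the ledge (fixed strip 380 x 100 mm, 12 mm high). Four in a row, 80 mm apart, in order a, b, c, d; this is between a and c. Origin: centre of its underside, 12 mm above the table; a jar stands on its top, at 14 mm. x axis along the row from a to d.
- mark_c: Black disc with a white dot, 62 mm in diameter, 2 mm thick, on the ledge (fixed strip 380 x 100 mm, 12 mm high). Four in a row, 80 mm apart, in order a, b, c, d; this is between b and d. Origin: centre of its underside, 12 mm above the table; a jar stands on its top, at 14 mm. x axis along the row from a to d.
- mark_d: Black disc with a white dot, 62 mm in diameter, 2 mm thick, on the ledge (fixed strip 380 x 100 mm, 12 mm high). Four in a row, 80 mm apart, in order a, b, c, d; this is an end one, beside c. Origin: centre of its underside, 12 mm above the table; a jar stands on its top, at 14 mm. x axis along the row from a to d.
- end_plate: Upright steel plate across one end of the ledge, 90 mm wide, 8 mm thick, 55 mm tall, fixed. Origin: centre of its underside, 12 mm above the table, 55 mm beyond the centre of the end mark (a or d, it varies) beside it. The ledge's other end has only a steel lip 8 mm high.
- tube_rack: Loose white rack, 0.9 kg: two blocks of tubes, each 48 (x) x 84 (y) mm, 58 mm tall, centred 59 mm either way from the origin along its x axis; in the 70 mm bay between, one jar stands on the table, within 5 mm of the origin. Only 6 mm high bars cross the bay's ends: fingers fit beside that jar only along the rack's y axis. Origin: middle of the bay, table height; z up.
There are look-alikes about, which are no part of the job. What is shaped like the part that bears jar_short_mid but green is not meant.

How it is judged:
At the end, for the whole second after the job is handed in: All four jars stand upright (within 0.08 rad) on the marks, each within 12 mm of the centre of its own mark and its height within 5 mm of standing on it, in falling order of height from the mark next to the tall end plate, and at rest (under 0.02 m/s) (((horizontal distance between end_plate and mark_a below 0.1 m and horizontal distance between jar_tall_mid and mark_a below 0.012 m and horizontal distance between jar_upper_mid and mark_b below 0.012 m and horizontal distance between jar_lower_mid and mark_c below 0.012 m and horizontal distance between jar_short_mid and mark_d below 0.012 m) or (horizontal distance between end_plate and mark_d below 0.1 m and horizontal distance between jar_tall_mid and mark_d below 0.012 m and horizontal distance between jar_upper_mid and mark_c below 0.012 m and horizontal distance between jar_lower_mid and mark_b below 0.012 m and horizontal distance between jar_short_mid and mark_a below 0.012 m)) and height (world z) of jar_tall_mid between 0.048 and 0.058 m and angle between each of jar_tall_mid, jar_upper_mid, jar_lower_mid, jar_short_mid's own z axis and vertical below 0.08 rad and linear speed of each of jar_tall, jar_upper, jar_lower, jar_short below 0.02 m/s and height (world z) of jar_upper_mid between 0.042 and 0.052 m and height (world z) of jar_lower_mid between 0.036 and 0.046 m and height (world z) of jar_short_mid between 0.03 and 0.04 m); the robot touches nothing.
It fails at once if a jar is tipped over (leans more than 45 degrees) (angle between any of jar_tall_mid, jar_upper_mid, jar_lower_mid, jar_short_mid's own z axis and vertical above 0.785 rad).
It fails at once if a jar is dropped (moves faster than 0.6 m/s while the fingers do not hold it, a fall of about 2 cm) ((linear speed of jar_tall above 0.6 m/s and contact force between the fingers and jar_tall below 0.1 N) or (linear speed of jar_upper above 0.6 m/s and contact force between the fingers and jar_upper below 0.1 N) or (linear speed of jar_lower above 0.6 m/s and contact force between the fingers and jar_lower below 0.1 N) or (linear speed of jar_short above 0.6 m/s and contact force between the fingers and jar_short below 0.1 N)).
It fails at once if the tube rack is shifted by more than 15 mm (distance of tube_rack from where it was at the start of the episode above 0.015 m).
It also fails if it takes over 118 s, if anything falls off the work surface, if the arm or the gripper's body presses on something with over 40 N, if the wrist force passes 120 N, or if a joint passes its speed limit or range.

ROBOT

A 6-joint arm with a two-finger parallel gripper is mounted at the origin on the work surface. World frame = base frame: x ahead of the robot, y to its left, z up, the work surface at z = 0. Lengths are in m, angles in rad, forces in N, time in s.
With the tool pointing down it reaches from about 0.275 to 0.975 m from the base axis. Payload 8.4 kg.
Tool frame: the origin (TCP) lies midway between the tips of the shut fingers; the grasp point (between the pads) lies ctrl.grip_depth behind it (ctrl.grip_depth is the distance from the TCP to the grasp point, in m); z points along the fingers, y is the direction in which the jaws open and shut (so a half turn about z gives the same grasp; the last joint's range is limited). The gripper opens to 92 mm and grips with 3 to 60 N. Pads are 20 mm wide; open, the fingers measure 128 mm over their backs; the gripper's body (75 mm by 189 mm) begins 69 mm behind the grasp point.
Start: joints at [-1.302, 0.353, 1.633, -0, 1.155, -0.002], TCP at [0.167, -0.602, 0.215] pointing down, gripper open.
Joint ranges: [-2.63, 2.63], [-0.92, 2.1], [0.06, 2.66], [-1.3, 4.44], [0, 2.69], [-3.02, 3.02]. Speed limits (rad/s): [2.22, 2.22, 2.79, 3.14, 3.14, 3.14].

INTERFACE

Orientations are given as [roll, pitch, yaw] about the fixed x, y, z axes, in that order (R = Rz(yaw) Ry(pitch) Rx(roll)).
In Python, from plant import telemetry, optics, workorder, spotter, ctrl gives the robot as it stands.
- The arm moves only by the tool drive_tool, never from a script. Its argument "series" is a list of rows, each a list of 4 numbers: the shift along the tool's x, y, z in cm, then the turn about the tool's z in degrees. A call has 1 to 8 rows; each row shifts and turns the pose as measured when the row begins, along the tool's axes as they then stand; what a row does not reach is not made up. A row lasts 1/8 s, in which the tool goes at most 62.5 mm and 10.7 degrees, less where a joint would pass 70% of its speed; a pose out of reach is approached as far as the arm can. A call with a gripper value outside its range is refused whole. "gripper" is the opening, from 0 (shut) to 1 (fully open), set as the call begins (left out, the last holds). The fingers move at their own pace and stop on an object; "newtons" is the grip in N (left out, the last holds). Time passes only in rows, so rows that do not move let the fingers close. It gives the time, the measured TCP pose, the force and the opening at its end, in the units of the state.
- telemetry.get_state(): the state, without advancing time (a new reading comes with each control period).
- optics.grab_frame(name): name is "scene" or "top"; returns a dict with "img" (384x512x3 uint8, red, green, blue), "fx", "fy", "cx", "cy" (pixels), "view" (4x4, takes a point from world to camera coordinates). Camera axes: x right, y up, looking along -z (the intrinsics and any distortion apply to the point x, -y, -z); pixel columns grow to the right and rows downward; lengths in m; the calibration is good to about 2 mm. A picture is of the moment at which its call begins. There is no depth.
- workorder.close_job(): hands the job in, once; it reports no verdict.
Trained networks look in a picture, given as the dict that the camera call returned (one of the last four; its "shot" number tells which), for a name from the list of things; names that differ only in an ending like _2 or _b are one class to them, and where a whole thing is asked for, a point or a joint stands for the part that bears it (a point fixed in the world has none). Each returns a list of dicts, best first, with "confidence" (0 to 1); they miss things now and then, are a little off and sometimes report something else, mostly with a low value. They report only what shows in the picture. A call takes as long as a camera call. They do not tell look-alikes from the thing itself.
- spotter.boxes_of(thing, picture): "box" ([left, top, right, bottom] in pixels, round what is visible of it).
- spotter.landmark_of(thing, picture): "xy" ([column, row] in pixels: a listed point, or the origin of a listed thing).
The state is a dict: "clock": time; "qpos": joint angles; "joint_vel": joint speeds; "joint_efforts": joint torques, N m; "tcp_pos": TCP position; "tcp_rot": TCP orientation; "force": force on the tool from outside, world axes, zero at the start; "ft_torque": the same for the moment, N m; "finger_gap": finger opening in m.
Only numpy, scipy, OpenCV 4.12 (cv2) and the standard library are available. Lean on these libraries where they do the work, as an engineer would, in place of code of your own. Each camera call takes 0.05 s, during which the arm holds its last target.

## Working session

There is one attempt and no reset: what is moved stays moved. The work goes in short steps, Python scripts to look and compute and a tool call to move; the robot and the scene stay as the last step left them, time stands still between calls to the robot, and variables do not carry over. Pictures are saved under pics/ and viewed, and the job is handed in when it is done.

Besides the shell and the picture viewer there is one more tool, called as name([rows], argument=value, ...), one row to a line, values as JSON. drive_tool: Moves the arm, as the interface text tells. Its arguments: {"type":"object","properties":{"series":{"type":"array","items":{"type":"array","items":{"type":"number"}}},"gripper":{"type":"number"},"newtons":{"type":"number"}},"required":["series"]}

```bash
mkdir -p pics; ls; python3 - <<'E'
from plant import telemetry, optics, ctrl
import cv2
print(telemetry.get_state()); print(ctrl.grip_depth)
for n in("scene","top"):
    p=optics.grab_frame(n); print(n,p["fx"],p["fy"],p["cx"],p["cy"],p["view"],[k for k in p],p["shot"])
    print({k:v for k,v in p.items() if k not in("img","view")})
    cv2.imwrite(f"pics/{n}0.png",cv2.resize(p["img"][:,:,::-1],(800,600),interpolation=cv2.INTER_CUBIC))
E
```

```text
pics
{'clock': 0.0, 'qpos': array([-1.30241469e+00,  3.53688792e-01,  1.63413901e+00, -2.39372677e-05,
        1.15523988e+00, -2.36390859e-03]), 'joint_vel': array([ 0.00220404, -0.000124  ,  0.00057627,  0.00162895,  0.00019717,
       -0.00052835]), 'joint_efforts': array([ 1.92815860e-03, -5.93836570e+01, -3.34209824e+01,  6.98814634e-02,
        2.35212478e-02, -9.45270153e-05]), 'tcp_pos': array([ 0.16703245, -0.60172705,  0.21383625]), 'tcp_rot': array([-3.14011757e+00,  1.83988262e-05,  2.70755240e-01]), 'force': array([-0.29817894, -0.20503667,  0.44411071]), 'ft_torque': array([0.04453348, 0.02237486, 0.01147455]), 'finger_gap': 0.0917053686378706}
0.0187
scene 413.6191794352489 413.6191794352489 254.58530865063713 185.40761372387243 [[-0.6704074   0.74193574  0.00923458  0.34538213]
 [-0.58034514 -0.53206902  0.61652419  0.28800561]
 [ 0.46233476  0.40796313  0.78728181 -1.18835951]
 [ 0.          0.          0.          1.        ]] ['img', 'fx', 'fy', 'cx', 'cy', 'view', 'shot'] 1
{'fx': 413.6191794352489, 'fy': 413.6191794352489, 'cx': 254.58530865063713, 'cy': 185.40761372387243, 'shot': 1}
top 397.55989551963296 397.55989551963296 251.53070497364467 195.81123579362 [[-2.50009673e-02 -9.99685840e-01 -1.78130387e-03  2.81193323e-02]
 [ 9.97733729e-01 -2.50634137e-02  6.24438197e-02 -5.52691282e-01]
 [-6.24688479e-02 -2.16111058e-04  9.98046891e-01 -8.95290206e-01]
 [ 0.00000000e+00  0.00000000e+00  0.00000000e+00  1.00000000e+00]] ['img', 'fx', 'fy', 'cx', 'cy', 'view', 'shot'] 2
{'fx': 397.55989551963296, 'fy': 397.55989551963296, 'cx': 251.53070497364467, 'cy': 195.81123579362, 'shot': 2}
```

View pics/scene0.png

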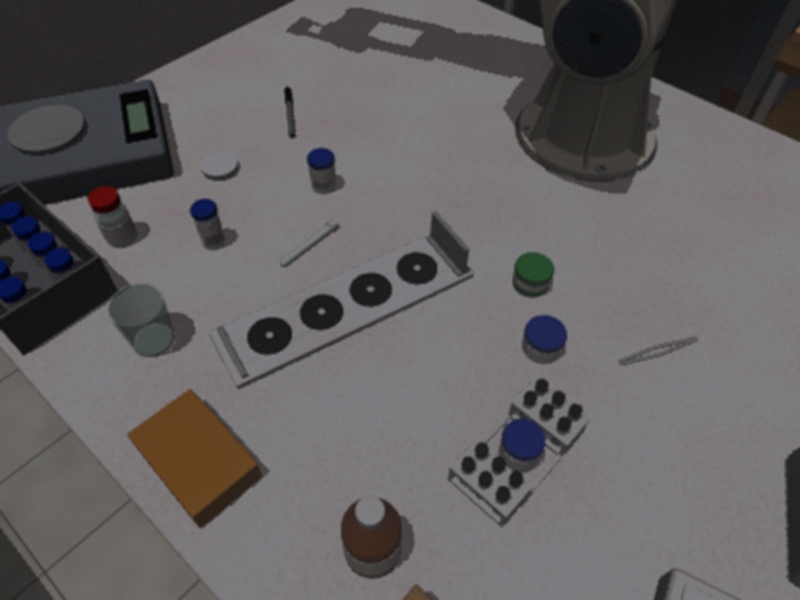

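View pics/top0.png

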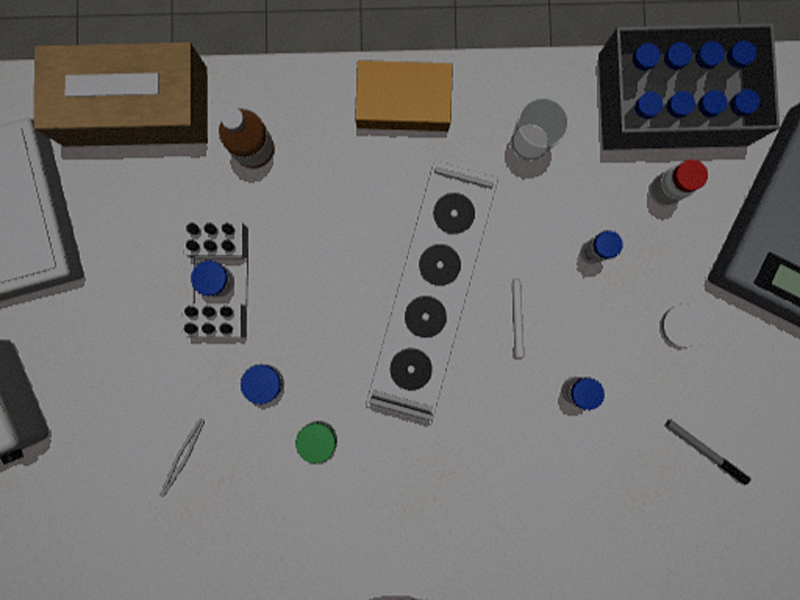

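```bash
cat > h.py <<'E'
import numpy as np, cv2
def proj(p,P):
    c=p["view"]@np.r_[P,1]; return np.array([p["fx"]*c[0]/-c[2]+p["cx"], p["fy"]*c[1]/c[2]+p["cy"]])
def ray(p,uv):
    d=np.array([(uv[0]-p["cx"])/p["fx"],-(uv[1]-p["cy"])/p["fy"],-1.])
    R=p["view"][:3,:3];t=p["view"][:3,3]; return -R.T@t, R.T@d
def atz(p,uv,z):
    o,d=ray(p,uv); return o+d*(z-o[2])/d[2]
def tri(pa,a,pb,b):
    o1,d1=ray(pa,a);o2,d2=ray(pb,b); A=np.c_[d1,-d2]; s=np.linalg.lstsq(A,o2-o1,rcond=None)[0]
    q1=o1+s[0]*d1;q2=o2+s[1]*d2; return (q1+q2)/2,np.linalg.norm(q1-q2)
def blobs(img,lo,hi,mina=40):
    h=cv2.cvtColor(img,cv2.COLOR_RGB2HSV); m=cv2.inRange(h,lo,hi)
    n,l,s,c=cv2.connectedComponentsWithStats(m)
    return [(c[i],s[i]) for i in range(1,n) if s[i][4]>=mina]
E
python3 - <<'E'
from plant import optics,spotter
from h import *
S=optics.grab_frame("scene");T=optics.grab_frame("top")
for n,p in(("S",S),("T",T)):
    for c,s in blobs(p["img"],(105,120,40),(130,255,255)): print(n,"blue",c.round(1),s)
for t in ("jar_tall_mid","jar_upper_mid","jar_lower_mid","jar_short_mid","mark_a","mark_d","end_plate","tube_rack"):
    for n,p in(("S",S),("T",T)):
        for k in ("landmark_of","boxes_of"):
            for d in getattr(spotter,k)(t,p)[:5]: print(t,n,np.round(d.get("xy",d.get("box")),1),round(d["confidence"],2))
E
```

```text
S blue [204.7 100.6] [197  95  16  12 154]
S blue [  5.8 133.9] [  0 129  14  12 124]
S blue [129.5 133. ] [122 128  16  11 144]
S blue [ 15.  143.8] [  7 138  17  13 152]
S blue [ 25.5 154. ] [ 18 148  17  13 159]
S blue [ 36.  164.5] [ 28 159  17  12 163]
S blue [  6.2 182.9] [  0 177  15  14 164]
S blue [349.1 212.7] [337 202  25  22 427]
S blue [334.8 280.3] [322 268  26  25 513]
T blue [414.3  34.6] [407  27  16  16 203]
T blue [434.9  34.2] [427  27  16  16 197]
T blue [455.4  33.5] [448  26  16  16 201]
T blue [475.9  33.1] [469  26  15  16 195]
T blue [457.2  64.9] [450  57  16  17 197]
T blue [477.9  64.4] [470  57  16  16 198]
T blue [416.  66.] [408  58  16  17 193]
T blue [436.5  65.6] [429  58  16  16 202]
T blue [389.1 156. ] [381 148  17  17 233]
T blue [133.1 177.5] [122 166  23  23 394]
T blue [166.2 245.6] [154 234  26  25 492]
T blue [376.1 251.7] [366 242  21  20 319]
jar_tall_mid S [131.5 142.8] 0.57
jar_tall_mid S [123.3 125.2 144.8 163.5] 0.74
jar_tall_mid T [382.3 158.3] 0.68
jar_tall_mid T [372.4 251.6] 0.68
jar_tall_mid T [279.1 170.8] 0.44
jar_tall_mid T [3
[... 1400 characters left out ...]
6.5] 0.92
mark_d S [194.5 188.9 221.5 212.5] 0.87
mark_d S [251.5 162.3 279.6 182.8] 0.55
mark_d T [289.  134.7] 0.9
mark_d T [280.3 168.2] 0.8
mark_d T [273.7 200.8] 0.59
mark_d T [263.2 237.5] 0.58
mark_d T [276.2 121.5 304.6 150.3] 0.7
mark_d T [258.3 189.6 285.7 218.2] 0.62
mark_d T [268.  158.4 296.7 181.9] 0.62
end_plate S [282.3 164. ] 0.96
end_plate S [269.2 132.7 299.  176.5] 0.75
end_plate S [251.2 159.2 279.6 182.5] 0.63
end_plate T [255.9 261.4] 0.71
end_plate T [236.6 250.  277.8 269.6] 0.72
end_plate T [122.9 166.8 153.4 189. ] 0.66
tube_rack S [328.7 291.6] 0.59
tube_rack S [288.4 242.5 373.1 339. ] 0.95
tube_rack T [140.  183.4] 0.84
tube_rack T [117.2 143.6 157.8 217.9] 0.84
```

```bash
cat >> h.py <<'E'
from scipy.optimize import least_squares
th=np.linspace(0,2*np.pi,73)[:-1]
def cyl_cent(p,x,y,z0,z1,r,full=False):
    P=[proj(p,[x+r*np.cos(t),y+r*np.sin(t),z]) for t in th for z in (z0,z1)]
    h=cv2.convexHull(np.float32(P)); m=cv2.moments(h); c=np.array([m['m10'],m['m01']])/m['m00']
    return (c,m['m00']) if full else c
def fitcyl(obs,z0,z1,r,x0=(0.5,0)):
    f=lambda v:np.concatenate([cyl_cent(p,*v,z0,z1,r)-c for p,c in obs])
    s=least_squares(f,x0,diff_step=1e-4); return s.x,s.fun
E
python3 - <<'E'
from plant import optics,spotter
from h import *
S=optics.grab_frame("scene");T=optics.grab_frame("top")
for nm,s,t,h,r in(("tall",(129.5,133),(389.1,156),.078,.019),("upper",(204.7,100.6),(376.1,251.7),.066,.022),("lower",(334.8,280.3),(133.1,177.5),.054,.025),("short",(349.1,212.7),(166.2,245.6),.042,.028)):
    a,e=tri(S,s,T,t)
    print(nm,"tri",a.round(4),round(e,4))
    for o in ([(S,s)],[(T,t)],[(S,s),(T,t)]):
        v,f=fitcyl(o,h-.012,h,r); print("  ",v.round(4),f.round(2))
    print("  areas",[cyl_cent(p,*v,h-.012,h,r,True)[1] for p in (S,T)])
# marks
D={}
for n,p in(("S",S),("T",T)):
    g=cv2.cvtColor(p["img"],cv2.COLOR_RGB2GRAY); m=cv2.inRange(g,0,55)
    nn,l,st,c=cv2.connectedComponentsWithStats(m)
    for i in range(1,nn):
        if 150<st[i][4]<700 and 18<st[i][2]<32: 
            print(n,c[i].round(1),st[i],atz(p,c[i],.014).round(4)); 
E
```

```text
tall tri [ 0.6292 -0.2863  0.0742] 0.0018
   [ 0.6285 -0.2894] [-0.  0.]
   [ 0.6288 -0.2862] [-0. -0.]
   [ 0.6289 -0.2872] [ 0.42  0.55  0.49 -0.08]
  areas [216.22778931295034, 275.78341988660395]
upper tri [ 0.4231 -0.253   0.0611] 0.0019
   [ 0.4227 -0.2549] [-0.  0.]
   [ 0.4225 -0.2524] [ 0. -0.]
   [ 0.4228 -0.2533] [ 0.42  0.33  0.37 -0.14]
  areas [220.9177150411997, 361.89421276259236]
lower tri [0.5989 0.2748 0.0514] 0.0021
   [0.5977 0.2732] [-0. -0.]
   [0.5987 0.2765] [ 0. -0.]
   [0.5982 0.2745] [0.43 0.62 0.9  0.2 ]
  areas [621.1923955464736, 432.27587607793976]
short tri [0.4463 0.2061 0.0379] 0.0021
   [0.4454 0.2045] [-0.  0.]
   [0.4457 0.2072] [ 0. -0.]
   [0.4456 0.2058] [ 0.44  0.4   0.63 -0.01]
  areas [552.5140975781251, 527.1120733894641]
S [133.4 141.4] [122 128  22  31 358] [ 0.6129 -0.3157  0.014 ]
S [287.2 156.8] [276 138  24  37 335] [ 0.395 -0.003  0.014]
S [266.4 171.4] [254 162  26  20 378] [ 0.4634 -0.0097  0.014 ]
S [339.4 181.5] [329 170  24  20 181] [0.3729 0.134  0.014 ]
S [236.7 185. ] [224 175  26  21 413] [ 0.5398 -0.0329  0.014 ]
S [205.2 
[... 172 characters left out ...]
0.014 ]
S [334.8 281. ] [321 263  28  33 624] [0.5824 0.2691 0.014 ]
T [441.1 112.4] [430 103  23  20 328] [ 0.7373 -0.4326  0.014 ]
T [290.2 136.2] [277 124  27  26 507] [ 0.6901 -0.0791  0.014 ]
T [386.  157.7] [372 148  26  20 327] [ 0.634  -0.2992  0.014 ]
T [281.2 169.3] [268 157  27  26 516] [ 0.6131 -0.0558  0.014 ]
T [496. 177.] [482 161  30  36 407] [ 0.5829 -0.5509  0.014 ]
T [134.7 178.4] [123 166  27  28 479] [0.6005 0.2833 0.014 ]
T [272.  202.5] [259 190  27  26 523] [ 0.5369 -0.0323  0.014 ]
T [262.6 236. ] [250 223  26  27 533] [ 0.4606 -0.0087  0.014 ]
T [167.  245.5] [154 234  27  25 509] [0.4444 0.2104 0.014 ]
T [374.  251.3] [360 242  27  21 390] [ 0.4195 -0.262   0.014 ]
```

```bash
python3 - <<'E'
from plant import optics
from h import *
S=optics.grab_frame("scene");T=optics.grab_frame("top")
a=cv2.resize(T["img"][110:275,215:310],None,fx=3.6,fy=3.6,interpolation=cv2.INTER_CUBIC)
b=cv2.resize(T["img"][130:270,100:185],None,fx=4.2,fy=4.2,interpolation=cv2.INTER_CUBIC)
H=594
out=np.hstack([cv2.resize(a,(int(a.shape[1]*H/a.shape[0]),H)),cv2.resize(b,(int(b.shape[1]*H/b.shape[0]),H))])
cv2.imwrite("pics/crop1.png",cv2.convertScaleAbs(out[:,:,::-1],alpha=1.6)); print(out.shape)
c=cv2.resize(S["img"][80:240,110:380],None,fx=2.9,fy=2.9,interpolation=cv2.INTER_CUBIC)
cv2.imwrite("pics/crop2.png",cv2.convertScaleAbs(c[:,:,::-1],alpha=1.6))
E
```

```text
(594, 702, 3)
```

View pics/crop1.png

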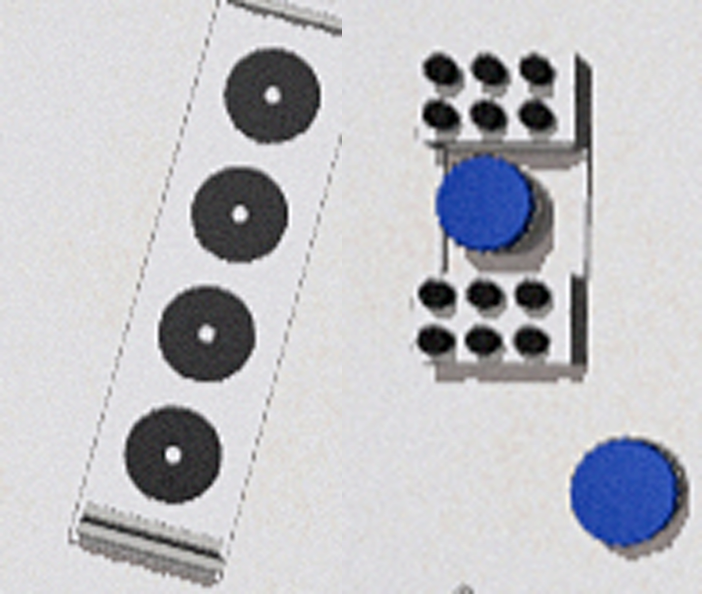

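View pics/crop2.png

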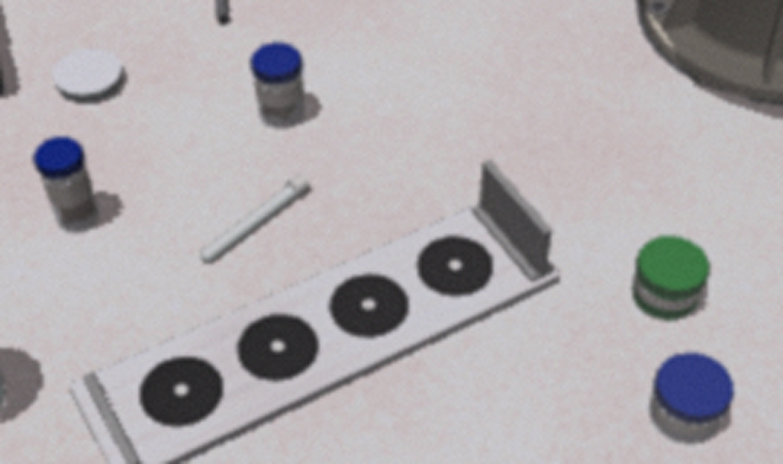

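Candidates: blue jars at top(608,244) tall, (587,393) upper, (209,278) lower in the rack, and (261,384) short. Look-alikes are the green jar (316,442), the red jar (690,175), and 8 blue caps in the black box. The crops confirm the choices by lid size and triangulated height, and they show the plate at the robot-side end of the ledge.

drive_tool([
  [0,0,0,8.1],
  [0,0,0,8.1],
  [0,0,0,8.1],
  [0,0,0,8.1],
  [0,0,0,0],
], gripper=1, newtons=25)

```text
clock: 2.62
tcp_pos: [0.1672, -0.6022, 0.2146]
tcp_rot: [-3.142, 0.0, -0.311]
force: [-0.6, -0.6, 0.2]
finger_gap: 0.092
```

```bash
cat > go.py <<'E'
import sys,numpy as np
from plant import telemetry
from h import *
T=dict(tall=(.6289,-.2872,.050),upper=(.4228,-.2533,.038),lower=(.5982,.2745,.026),short=(.4456,.2058,.014),
 ma=(.4620,-.0092,.064),mb=(.5383,-.0326,.052),mc=(.6146,-.0561,.040),md=(.691,-.0794,.028))
s=telemetry.get_state(); p=s["tcp_pos"]; r=s["tcp_rot"]; y=r[2]
print("t",round(s["clock"],2),"tcp",p.round(4),"rpy",r.round(3),"gap",round(s["finger_gap"],4),"F",s["force"].round(1),"q",s["qpos"].round(2))
for n in sys.argv[1:]:
    d=np.array(T[n])-p; 
    print(n,"tool cm:",(100*np.array([d[0]*np.cos(y)+d[1]*np.sin(y), d[0]*np.sin(y)-d[1]*np.cos(y), -d[2]])).round(2),"turn to -17deg:",round(np.degrees(y+.2974),2),"to rack:",round(np.degrees(y+.02),2))
E
python3 go.py tall
```

```text
t 2.62 tcp [ 0.1672 -0.6022  0.2146] rpy [-3.142  0.    -0.311] gap 0.092 F [-0.6 -0.6  0.2] q [-1.3   0.35  1.63  0.    1.16  0.58]
tall tool cm: [ 34.32 -44.12  16.46] turn to -17deg: -0.78 to rack: -16.67
```

drive_tool([
  [3.4,-4.4,0,0],
  [3.4,-4.4,0,0],
  [3.4,-4.4,0,0],
  [3.4,-4.4,0,0],
  [3.4,-4.4,0,0],
  [3.4,-4.4,0,0],
  [3.4,-4.4,0,0],
  [3.4,-4.4,0,0],
])

```text
clock: 3.62
tcp_pos: [0.5392, -0.3417, 0.2152]
tcp_rot: [3.139, -0.002, -0.287]
force: [-0.0, -0.5, -1.0]
finger_gap: 0.0916
```

```bash
python3 go.py tall
```

```text
t 3.62 tcp [ 0.5392 -0.3417  0.2152] rpy [ 3.139e+00 -2.000e-03 -2.870e-01] gap 0.0916 F [-0.  -0.5 -1. ] q [-0.57  0.37  1.61 -0.    1.16  1.29]
tall tool cm: [ 7.06 -7.76 16.52] turn to -17deg: 0.61 to rack: -15.28
```

drive_tool([
  [3.5,-3.9,0,0],
  [3.5,-3.9,2,0],
  [0,0,4,0],
  [0,0,2,0],
  [0,0,0,0],
])

```text
clock: 4.25
tcp_pos: [0.6354, -0.2815, 0.134]
tcp_rot: [3.139, -0.006, -0.265]
force: [-0.1, -0.1, 1.4]
finger_gap: 0.0916
```

```bash
python3 go.py tall; python3 - <<'E'
from plant import optics
import cv2
p=optics.grab_frame("scene")
cv2.imwrite("pics/s1.png",cv2.resize(p["img"][:,:,::-1],(800,600),interpolation=cv2.INTER_CUBIC))
E
```

```text
t 4.25 tcp [ 0.6354 -0.2815  0.134 ] rpy [ 3.139 -0.006 -0.265] gap 0.0916 F [-0.1 -0.1  1.4] q [-0.42  0.53  1.54 -0.    1.06  1.42]
tall tool cm: [-0.48  0.72  8.4 ] turn to -17deg: 1.83 to rack: -14.07
```

View pics/s1.png

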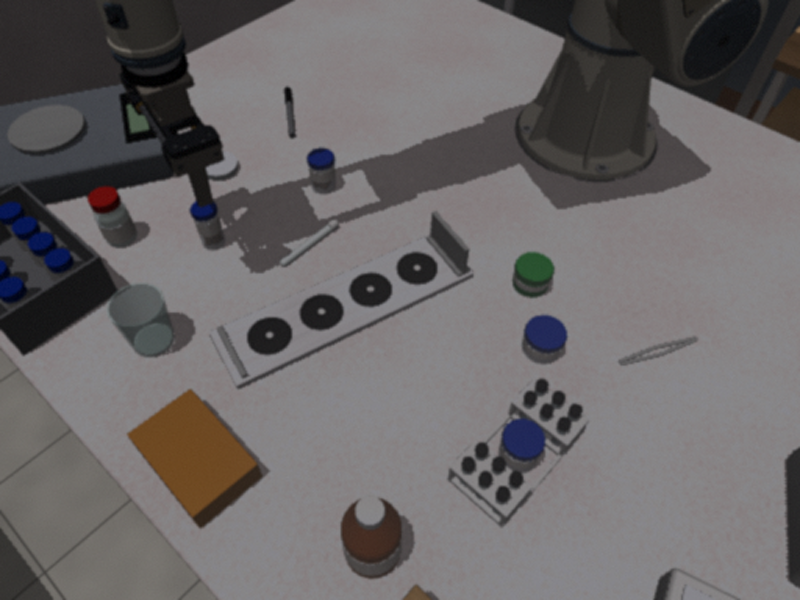

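The gripper hangs above the tall jar (lid at 204,210), with the jaws clear of the red jar (105,200).

drive_tool([
  [-0.5,0.7,0,1.8],
  [0,0,3,0],
  [0,0,3,0],
  [0,0,2.4,0],
  [0,0,0,0],
])

```text
clock: 4.92
tcp_pos: [0.6309, -0.2945, 0.0581]
tcp_rot: [3.137, -0.019, -0.307]
force: [-0.4, 0.4, 0.8]
finger_gap: 0.0917
```

```bash
python3 go.py tall
```

```text
t 4.92 tcp [ 0.6309 -0.2945  0.0581] rpy [ 3.137 -0.019 -0.307] gap 0.0917 F [-0.4  0.4  0.8] q [-0.44  0.61  1.6  -0.    0.91  1.44]
tall tool cm: [-0.41 -0.64  0.81] turn to -17deg: -0.54 to rack: -16.44
```

drive_tool([
  [-0.4,-0.6,0.8,0],
  [0,0,0,0],
  [0,0,0,0],
])

```text
clock: 5.3
tcp_pos: [0.6304, -0.2888, 0.0537]
tcp_rot: [3.136, -0.024, -0.308]
force: [0.5, -0.4, -0.5]
finger_gap: 0.092
```

```bash
python3 go.py tall
```

```text
t 5.3 tcp [ 0.6304 -0.2888  0.0537] rpy [ 3.136 -0.024 -0.308] gap 0.092 F [ 0.5 -0.4 -0.5] q [-0.43  0.61  1.61 -0.    0.9   1.45]
tall tool cm: [-0.19 -0.11  0.37] turn to -17deg: -0.63 to rack: -16.53
```

drive_tool([
  [0,0,0,0],
  [0,0,0,0],
  [0,0,0,0],
  [0,0,0,0],
], gripper=0, newtons=25)

```text
clock: 5.8
tcp_pos: [0.6311, -0.289, 0.0549]
tcp_rot: [3.136, -0.026, -0.308]
force: [0.5, -0.2, 0.5]
finger_gap: 0.0539
```

```bash
python3 go.py tall
```

```text
t 5.8 tcp [ 0.6311 -0.289   0.0549] rpy [ 3.136 -0.026 -0.308] gap 0.0539 F [ 0.5 -0.2  0.5] q [-0.43  0.61  1.61 -0.    0.9   1.45]
tall tool cm: [-0.27 -0.11  0.49] turn to -17deg: -0.62 to rack: -16.51
```

drive_tool([
  [0,0,0,0],
  [0,0,0,0],
  [0,0,0,0],
])

```text
clock: 6.18
tcp_pos: [0.6311, -0.2889, 0.0547]
tcp_rot: [3.136, -0.025, -0.308]
force: [0.2, -0.1, 0.5]
finger_gap: 0.0371
```

```bash
python3 go.py tall
```

```text
t 6.17 tcp [ 0.6311 -0.2889  0.0547] rpy [ 3.136 -0.025 -0.308] gap 0.0371 F [ 0.2 -0.1  0.5] q [-0.43  0.61  1.61 -0.    0.9   1.45]
tall tool cm: [-0.27 -0.1   0.47] turn to -17deg: -0.62 to rack: -16.52
```

drive_tool([
  [0,0,-1,0],
  [0,0,-3,0],
  [0,0,-3,0],
  [0,0,-3,0],
  [0,0,-3,0],
  [0,0,0,0],
])

```text
clock: 6.92
tcp_pos: [0.6275, -0.2871, 0.1904]
tcp_rot: [3.136, -0.025, -0.308]
force: [0.6, 0.1, -2.4]
finger_gap: 0.0372
```

```bash
python3 go.py ma; python3 - <<'E'
from plant import optics
import cv2
p=optics.grab_frame("scene")
cv2.imwrite("pics/s2.png",cv2.resize(p["img"][:250,:300,::-1],(720,600),interpolation=cv2.INTER_CUBIC))
E
```

```text
t 6.92 tcp [ 0.6275 -0.2871  0.1904] rpy [ 3.136 -0.025 -0.308] gap 0.0372 F [ 0.6  0.1 -2.4] q [-0.43  0.46  1.53 -0.    1.13  1.45]
ma tool cm: [-24.2  -21.46  12.64] turn to -17deg: -0.62 to rack: -16.52
```

View pics/s2.png

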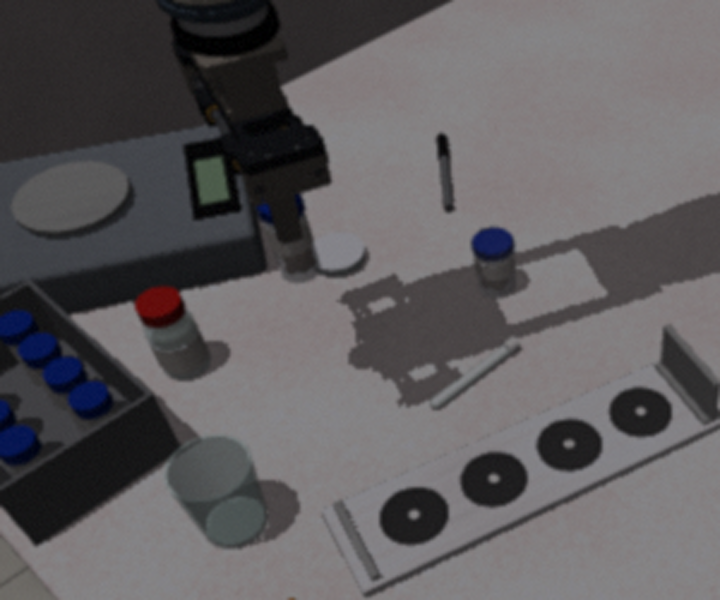

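drive_tool([
  [-1.5,-1.3,0,0],
  [-3,-2.7,0,0],
  [-3,-2.7,0,0],
  [-3,-2.7,0,0],
  [-3,-2.7,0,0],
  [-3,-2.7,0,0],
  [-3,-2.7,0,0],
  [-2,-1.7,0,0],
])

```text
clock: 7.98
tcp_pos: [0.4682, -0.0312, 0.1711]
tcp_rot: [3.135, -0.004, -0.311]
force: [1.2, -0.0, -1.1]
finger_gap: 0.037
```

```bash
python3 go.py ma
```

```text
t 7.97 tcp [ 0.4682 -0.0312  0.1711] rpy [ 3.135 -0.004 -0.311] gap 0.037 F [ 1.2 -0.  -1.1] q [-0.06  0.16  2.   -0.01  0.98  1.82]
ma tool cm: [-1.27 -1.9  10.71] turn to -17deg: -0.8 to rack: -16.69
```

drive_tool([
  [-1.0,-1.8,0,0],
  [0,0,0,0],
  [0,0,0,0],
])

```text
clock: 8.35
tcp_pos: [0.4605, -0.0095, 0.1678]
tcp_rot: [3.133, 0.001, -0.309]
force: [-0.2, -0.3, -1.7]
finger_gap: 0.0367
```

```bash
python3 go.py ma; python3 - <<'E'
from plant import optics
import cv2,numpy as np
a=optics.grab_frame("scene")["img"][100:250,190:340];b=optics.grab_frame("top")["img"][140:290,180:330]
cv2.imwrite("pics/s3.png",cv2.resize(np.hstack([a,b])[:,:,::-1],(800,400),interpolation=cv2.INTER_CUBIC))
E
```

```text
t 8.35 tcp [ 0.4605 -0.0095  0.1678] rpy [ 3.133e+00  1.000e-03 -3.090e-01] gap 0.0367 F [-0.2 -0.3 -1.7] q [-0.02  0.16  2.02 -0.01  0.97  1.87]
ma tool cm: [ 0.13 -0.08 10.38] turn to -17deg: -0.64 to rack: -16.54
```

View pics/s3.png

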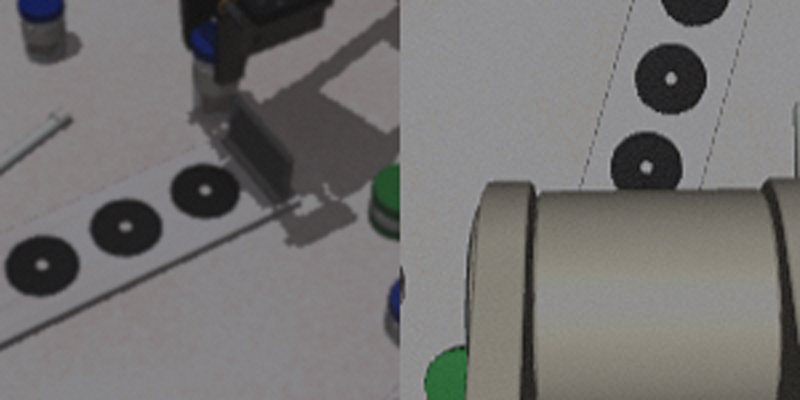

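drive_tool([
  [0.4,0,0,0],
  [0,0,2.5,0],
  [0,0,2.5,0],
  [0,0,2.0,0],
  [0,0,0,0],
  [0,0,0,0],
])

```text
clock: 9.2
tcp_pos: [0.4682, -0.0147, 0.0972]
tcp_rot: [3.134, -0.002, -0.313]
force: [-0.3, -0.1, -1.2]
finger_gap: 0.037
```

```bash
python3 go.py ma; python3 - <<'E'
from plant import optics
import cv2,numpy as np
a=optics.grab_frame("scene")["img"][100:250,190:340];b=optics.grab_frame("top")["img"][140:290,180:330]
cv2.imwrite("pics/s4.png",cv2.resize(np.hstack([a,b])[:,:,::-1],(800,400),interpolation=cv2.INTER_CUBIC))
E
```

```text
t 9.2 tcp [ 0.4682 -0.0147  0.0972] rpy [ 3.134e+00 -2.000e-03 -3.130e-01] gap 0.037 F [-0.3 -0.1 -1.2] q [-0.03  0.27  2.06 -0.01  0.81  1.86]
ma tool cm: [-0.76 -0.33  3.32] turn to -17deg: -0.91 to rack: -16.8
```

View pics/s4.png

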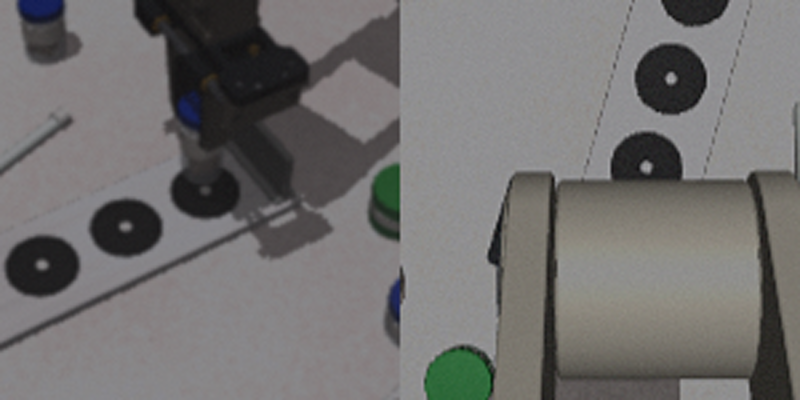

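drive_tool([
  [-0.5,-0.3,0,0],
  [0,0,0,0],
  [0,0,1.3,0],
  [0,0,0.6,0],
  [0,0,0,0],
])

```text
clock: 9.93
tcp_pos: [0.4648, -0.0099, 0.0782]
tcp_rot: [3.134, -0.005, -0.313]
force: [-0.7, -0.9, -0.2]
finger_gap: 0.0377
```

```bash
python3 go.py ma
```

```text
t 9.93 tcp [ 0.4648 -0.0099  0.0782] rpy [ 3.134 -0.005 -0.313] gap 0.0377 F [-0.7 -0.9 -0.2] q [-0.02  0.3   2.09 -0.01  0.75  1.87]
ma tool cm: [-0.29  0.02  1.42] turn to -17deg: -0.88 to rack: -16.78
```

drive_tool([
  [0,0,0.4,0],
  [0,0,0.3,0],
  [0,0,0,0],
])

```text
clock: 10.3
tcp_pos: [0.4649, -0.0101, 0.0706]
tcp_rot: [3.134, -0.005, -0.313]
force: [0.4, 0.1, -1.9]
finger_gap: 0.0371
```

```bash
python3 go.py ma
```

```text
t 10.3 tcp [ 0.4649 -0.0101  0.0706] rpy [ 3.134 -0.005 -0.313] gap 0.0371 F [ 0.4  0.1 -1.9] q [-0.02  0.31  2.09 -0.01  0.74  1.87]
ma tool cm: [-0.3   0.01  0.66] turn to -17deg: -0.89 to rack: -16.78
```

drive_tool([
  [0,0,0.15,0],
  [0,0,0,0],
])

```text
clock: 10.55
tcp_pos: [0.465, -0.0101, 0.0691]
tcp_rot: [3.134, -0.005, -0.313]
force: [0.3, 0.1, 1.3]
finger_gap: 0.0372
```

```bash
python3 go.py ma
```

```text
t 10.55 tcp [ 0.465  -0.0101  0.0691] rpy [ 3.134 -0.005 -0.313] gap 0.0372 F [0.3 0.1 1.3] q [-0.02  0.31  2.09 -0.01  0.73  1.87]
ma tool cm: [-0.31  0.01  0.51] turn to -17deg: -0.89 to rack: -16.79
```

drive_tool([
  [0,0,0,0],
  [0,0,0,0],
  [0,0,0,0],
  [0,0,0,0],
  [0,0,0,0],
  [0,0,0,0],
], gripper=1)

```text
clock: 11.3
tcp_pos: [0.4656, -0.0101, 0.0697]
tcp_rot: [3.135, -0.006, -0.313]
force: [-0.8, -0.6, 0.7]
finger_gap: 0.0915
```

drive_tool([
  [0,0,-1.5,0],
  [0,0,-3,0],
  [0,0,-3,0],
  [0,0,-3,0],
  [0,0,0,0],
])

```text
clock: 11.92
tcp_pos: [0.4654, -0.0091, 0.1814]
tcp_rot: [3.135, -0.008, -0.313]
force: [0.3, 0.8, 0.3]
finger_gap: 0.0921
```

```bash
python3 go.py upper; python3 - <<'E'
from plant import optics
import cv2,numpy as np
a=optics.grab_frame("scene")["img"][100:250,190:340];b=optics.grab_frame("top")["img"][140:290,180:330]
cv2.imwrite("pics/s5.png",cv2.resize(np.hstack([a,b])[:,:,::-1],(800,400),interpolation=cv2.INTER_CUBIC))
E
```

```text
t 11.93 tcp [ 0.4654 -0.0091  0.1814] rpy [ 3.135 -0.008 -0.313] gap 0.0921 F [0.3 0.8 0.3] q [-0.02  0.14  2.   -0.01  1.    1.87]
upper tool cm: [ 3.47 24.54 14.34] turn to -17deg: -0.89 to rack: -16.78
```

View pics/s5.png

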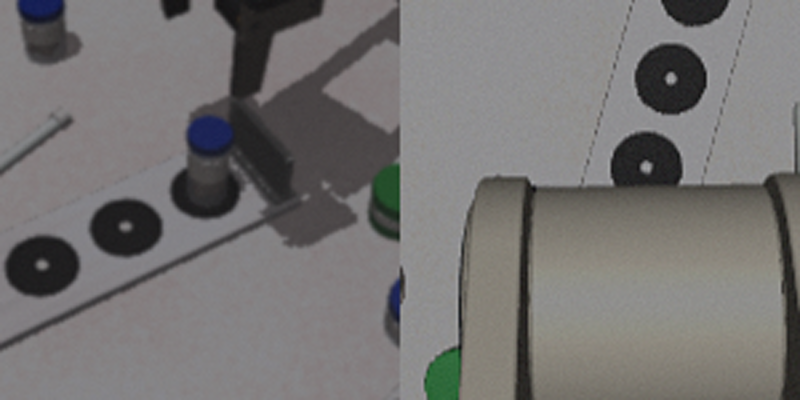

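The tall jar stands upright and centred on its mark (scene crop 208,190). The upper jar is next.

drive_tool([
  [0.2,2,0,-0.9],
  [0.6,4.5,0,0],
  [0.6,4.5,0,0],
  [0.6,4.5,0,0],
  [0.6,4.5,0,0],
  [0.5,3,0,0],
  [0,0,0,0],
  [0,0,0,0],
])

```text
clock: 13.02
tcp_pos: [0.4191, -0.2419, 0.172]
tcp_rot: [3.136, 0.012, -0.295]
force: [-0.5, 0.1, -0.1]
finger_gap: 0.0921
```

```bash
python3 go.py upper
```

```text
t 13.03 tcp [ 0.4191 -0.2419  0.172 ] rpy [ 3.136  0.012 -0.295] gap 0.0921 F [-0.5  0.1 -0.1] q [-0.52  0.19  1.96 -0.01  1.    1.35]
upper tool cm: [ 0.69  0.98 13.4 ] turn to -17deg: 0.12 to rack: -15.77
```

drive_tool([
  [0.7,1.0,0,0],
  [0,0,3,0],
  [0,0,3,0],
  [0,0,2.5,0],
  [0,0,0,0],
  [0,0,0,0],
])

```text
clock: 13.78
tcp_pos: [0.4254, -0.2526, 0.0855]
tcp_rot: [3.135, 0.009, -0.289]
force: [0.7, -0.3, -0.4]
finger_gap: 0.0918
```

```bash
python3 go.py upper
```

```text
t 13.78 tcp [ 0.4254 -0.2526  0.0855] rpy [ 3.135  0.009 -0.289] gap 0.0918 F [ 0.7 -0.3 -0.4] q [-0.53  0.33  2.01 -0.01  0.81  1.33]
upper tool cm: [-0.23  0.15  4.75] turn to -17deg: 0.51 to rack: -15.39
```

drive_tool([
  [-0.2,0.1,2.0,0],
  [0,0,2.0,0],
  [0,0,0.4,0],
  [0,0,0,0],
])

```text
clock: 14.28
tcp_pos: [0.4267, -0.2548, 0.0454]
tcp_rot: [3.133, 0.001, -0.287]
force: [0.7, 0.3, -0.1]
finger_gap: 0.0919
```

drive_tool([
  [0,0,0,0],
  [0,0,0,0],
  [0,0,0,0],
  [0,0,0,0],
  [0,0,0,0],
  [0,0,0,0],
  [0,0,0,0],
], gripper=0, newtons=25)

```text
clock: 15.15
tcp_pos: [0.428, -0.2554, 0.0476]
tcp_rot: [3.133, -0.002, -0.287]
force: [0.2, 0.2, 0.7]
finger_gap: 0.0433
```

```bash
python3 go.py upper
```

```text
t 15.15 tcp [ 0.428  -0.2554  0.0476] rpy [ 3.133e+00 -2.000e-03 -2.870e-01] gap 0.0433 F [0.2 0.2 0.7] q [-0.54  0.39  2.03 -0.01  0.71  1.33]
upper tool cm: [-0.56 -0.06  0.96] turn to -17deg: 0.59 to rack: -15.31
```

drive_tool([
  [0,0,0,0],
  [0,0,0,0],
  [0,0,0,0],
  [-0.5,0,1.1,0],
  [0,0,0,0],
], gripper=1)

```text
clock: 15.78
tcp_pos: [0.4225, -0.2539, 0.0356]
tcp_rot: [3.133, -0.001, -0.287]
force: [-0.3, -0.3, -0.5]
finger_gap: 0.0907
```

```bash
python3 go.py upper
```

```text
t 15.78 tcp [ 0.4225 -0.2539  0.0356] rpy [ 3.133e+00 -1.000e-03 -2.870e-01] gap 0.0907 F [-0.3 -0.3 -0.5] q [-0.54  0.41  2.05 -0.01  0.68  1.33]
upper tool cm: [ 0.01 -0.06 -0.24] turn to -17deg: 0.59 to rack: -15.3
```

drive_tool([
  [0,0,0,0],
  [0,0,0,0],
  [0,0,0,0],
  [0,0,0,0],
  [0,0,0,0],
  [0,0,0,0],
  [0,0,0,0],
], gripper=0, newtons=25)

```text
clock: 16.65
tcp_pos: [0.4227, -0.2539, 0.0356]
tcp_rot: [3.133, -0.001, -0.287]
force: [-0.3, 0.1, -0.4]
finger_gap: 0.0431
```

```bash
python3 go.py upper
```

```text
t 16.65 tcp [ 0.4227 -0.2539  0.0356] rpy [ 3.133e+00 -1.000e-03 -2.870e-01] gap 0.0431 F [-0.3  0.1 -0.4] q [-0.54  0.41  2.05 -0.01  0.68  1.33]
upper tool cm: [-0.01 -0.06 -0.24] turn to -17deg: 0.59 to rack: -15.31
```

drive_tool([
  [0,0,-1,0],
  [0,0,-3,0],
  [0,0,-3,0],
  [0,0,-3,0],
  [0,0,-3,0],
  [0,0,-2,0],
  [0,0,0,0],
])

```text
clock: 17.52
tcp_pos: [0.422, -0.2522, 0.1933]
tcp_rot: [3.133, -0.001, -0.287]
force: [-0.2, 0.9, -2.1]
finger_gap: 0.0433
```

```bash
python3 go.py mb
```

```text
t 17.52 tcp [ 0.422  -0.2522  0.1933] rpy [ 3.133e+00 -1.000e-03 -2.870e-01] gap 0.0433 F [-0.2  0.9 -2.1] q [-0.54  0.17  1.94 -0.01  1.03  1.33]
mb tool cm: [  4.93 -24.35  14.13] turn to -17deg: 0.59 to rack: -15.31
```

drive_tool([
  [0.3,-1.5,0,0.6],
  [0.8,-4,0,0],
  [0.8,-4,0,0],
  [0.8,-4,0,0],
  [0.8,-4,0,0],
  [0.8,-4,0,0],
  [0.4,-2,0,0],
  [0,0,0,0],
])

```text
clock: 18.52
tcp_pos: [0.5347, -0.0348, 0.1844]
tcp_rot: [3.131, 0.007, -0.3]
force: [0.2, -0.2, -1.6]
finger_gap: 0.0433
```

```bash
python3 go.py mb
```

```text
t 18.52 tcp [ 0.5347 -0.0348  0.1844] rpy [ 3.131  0.007 -0.3  ] gap 0.0433 F [ 0.2 -0.2 -1.6] q [-0.06  0.25  1.85 -0.01  1.05  1.81]
mb tool cm: [ 0.28 -0.32 13.24] turn to -17deg: -0.13 to rack: -16.03
```

drive_tool([
  [0.3,-0.3,0,0],
  [0,0,3,0],
  [0,0,3,0],
  [0,0,3,0],
  [0,0,1.5,0],
  [0,0,0,0],
  [0,0,0,0],
])

```text
clock: 19.4
tcp_pos: [0.5372, -0.0396, 0.0779]
tcp_rot: [3.13, 0.005, -0.305]
force: [0.0, 0.7, -1.1]
finger_gap: 0.0434
```

```bash
python3 go.py mb
```

```text
t 19.4 tcp [ 0.5372 -0.0396  0.0779] rpy [ 3.13   0.005 -0.305] gap 0.0434 F [ 0.   0.7 -1.1] q [-0.07  0.4   1.92 -0.01  0.83  1.82]
mb tool cm: [-0.1  -0.7   2.59] turn to -17deg: -0.46 to rack: -16.35
```

drive_tool([
  [-0.1,-0.7,0.6,0],
  [0,0,0,0],
  [0,0,1.0,0],
  [0,0,0.5,0],
  [0,0,0,0],
  [0,0,0,0],
])

```text
clock: 20.15
tcp_pos: [0.5397, -0.0322, 0.0573]
tcp_rot: [3.131, 0.002, -0.305]
force: [-0.3, -0.5, -1.5]
finger_gap: 0.0433
```

```bash
python3 go.py mb
```

```text
t 20.15 tcp [ 0.5397 -0.0322  0.0573] rpy [ 3.131e+00  2.000e-03 -3.050e-01] gap 0.0433 F [-0.3 -0.5 -1.5] q [-0.06  0.43  1.93 -0.01  0.78  1.83]
mb tool cm: [-0.13  0.08  0.53] turn to -17deg: -0.43 to rack: -16.32
```

drive_tool([
  [-0.1,0,0.4,0],
  [0,0,0.2,0],
  [0,0,0.1,0],
  [0,0,0,0],
])

```text
clock: 20.65
tcp_pos: [0.5388, -0.0321, 0.05]
tcp_rot: [3.131, 0.001, -0.305]
force: [-0.6, 0.4, -0.8]
finger_gap: 0.043
```

```bash
python3 go.py mb
```

```text
t 20.65 tcp [ 0.5388 -0.0321  0.05  ] rpy [ 3.131e+00  1.000e-03 -3.050e-01] gap 0.043 F [-0.6  0.4 -0.8] q [-0.06  0.44  1.94 -0.01  0.77  1.83]
mb tool cm: [-0.03  0.06 -0.2 ] turn to -17deg: -0.44 to rack: -16.33
```

Within about 0.5 mm of contact, so a little more before release.

drive_tool([
  [0,0,0.1,0],
  [0,0,0,0],
])

```text
clock: 20.9
tcp_pos: [0.5393, -0.0321, 0.0496]
tcp_rot: [3.131, 0.0, -0.305]
force: [-0.3, 0.6, -1.4]
finger_gap: 0.0434
```

drive_tool([
  [0,0,0,0],
  [0,0,0,0],
  [0,0,0,0],
  [0,0,0,0],
  [0,0,0,0],
  [0,0,0,0],
], gripper=1)

```text
clock: 21.65
tcp_pos: [0.5397, -0.0321, 0.0498]
tcp_rot: [3.131, -0.0, -0.305]
force: [0.2, 0.3, -0.3]
finger_gap: 0.0918
```

drive_tool([
  [0,0,-1.5,0],
  [0,0,-3,0],
  [0,0,-3,0],
  [0,0,-3,0],
  [0,0,-3,0],
  [0,0,0,0],
])

```text
clock: 22.4
tcp_pos: [0.5405, -0.0307, 0.1939]
tcp_rot: [3.132, -0.003, -0.305]
force: [-0.4, 0.9, -0.5]
finger_gap: 0.0918
```

```bash
python3 go.py short; python3 - <<'E'
from plant import optics
import cv2,numpy as np
a=optics.grab_frame("scene")["img"][100:250,190:340];b=optics.grab_frame("top")["img"][140:290,130:280]
cv2.imwrite("pics/s6.png",cv2.resize(np.hstack([a,b])[:,:,::-1],(800,400),interpolation=cv2.INTER_CUBIC))
E
```

```text
t 22.4 tcp [ 0.5405 -0.0307  0.1939] rpy [ 3.132e+00 -3.000e-03 -3.050e-01] gap 0.0918 F [-0.4  0.9 -0.5] q [-0.05  0.25  1.83 -0.01  1.06  1.83]
short tool cm: [-16.16 -19.71  17.99] turn to -17deg: -0.44 to rack: -16.34
```

View pics/s6.png

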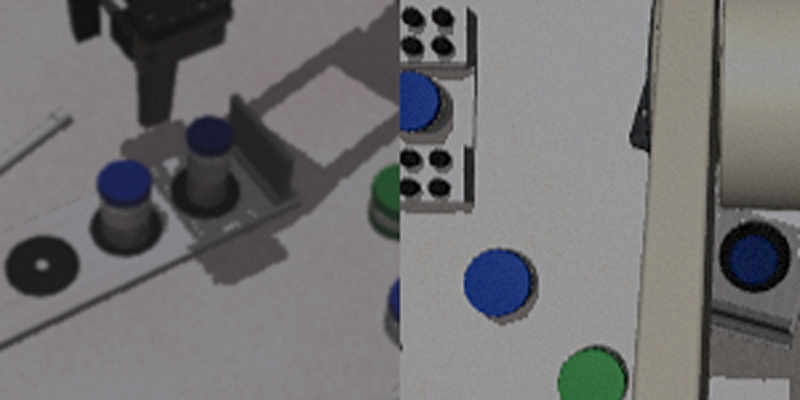

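Both placed jars are centred on their marks. Next is the rack jar, with the jaws turned along the rack's y axis.

drive_tool([
  [0,0,0,-8.1],
  [0,0,0,-8.1],
  [0,0,0,0],
])

```text
clock: 22.88
tcp_pos: [0.5362, -0.0305, 0.1877]
tcp_rot: [3.132, 0.01, -0.016]
force: [0.4, 0.1, 0.2]
finger_gap: 0.0919
```

```bash
python3 go.py lower; python3 - <<'E'
from plant import optics
from h import *
for k in "scene","top":
    p=optics.grab_frame(k)
    for w in (0,):
        pts=[proj(p,q) for q in ((.5982+.035,.2745-.042,.006),(.5982-.035,.2745-.042,.006),(.5982+.083,.2745-.042,.058),(.5982-.083,.2745-.042,.058),(.5982+.083,.2745+.042,.058),(.5982-.083,.2745+.042,.058))]
    x0,y0=(270,235) if k=="scene" else (90,130)
    im=np.ascontiguousarray(cv2.resize(p["img"][y0:y0+110,x0:x0+110],(600,600),interpolation=cv2.INTER_CUBIC)[:,:,::-1])
    for q in pts: cv2.circle(im,tuple(int(v) for v in ((q-[x0,y0]+.5)*600/110)),3,(0,0,255),-1)
    cv2.imwrite(f"pics/rack_{k}.png",cv2.resize(im,(400,400)) )
a=cv2.imread("pics/rack_scene.png");b=cv2.imread("pics/rack_top.png");cv2.imwrite("pics/rack.png",np.hstack([a,b]))
E
```

```text
t 22.88 tcp [ 0.5362 -0.0305  0.1877] rpy [ 3.132  0.01  -0.016] gap 0.0919 F [0.4 0.1 0.2] q [-0.05  0.25  1.84 -0.01  1.06  1.54]
lower tool cm: [  5.71 -30.59  16.17] turn to -17deg: 16.14 to rack: 0.24
```

View pics/rack.png

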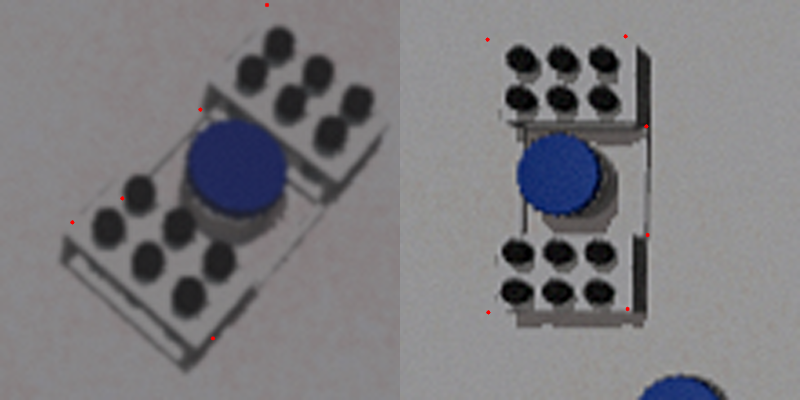

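drive_tool([
  [0.5,-2.5,0,0],
  [1,-5,0,0],
  [1,-5,0,0],
  [1,-5,0,0],
  [1,-5,0,0],
  [1,-5,0,0],
  [0.2,-2,0,0],
  [0,0,0,0],
])

```text
clock: 23.98
tcp_pos: [0.6021, 0.2703, 0.1804]
tcp_rot: [3.129, 0.014, -0.042]
force: [-0.0, -0.2, 0.0]
finger_gap: 0.0922
```

```bash
python3 go.py lower
```

```text
t 23.98 tcp [0.6021 0.2703 0.1804] rpy [ 3.129  0.014 -0.042] gap 0.0922 F [-0.  -0.2  0. ] q [ 0.42  0.45  1.57 -0.01  1.14  2.04]
lower tool cm: [-0.4  -0.41 15.44] turn to -17deg: 14.64 to rack: -1.26
```

drive_tool([
  [-0.4,-0.4,0,-1.3],
  [0,0,3,0],
  [0,0,3,0],
  [0,0,3,0],
  [0,0,0,0],
  [0,0,0,0],
])

```text
clock: 24.72
tcp_pos: [0.5961, 0.2657, 0.0909]
tcp_rot: [3.129, 0.013, -0.024]
force: [0.8, -0.1, 0.0]
finger_gap: 0.0919
```

```bash
python3 go.py lower
```

```text
t 24.73 tcp [0.5961 0.2657 0.0909] rpy [ 3.129  0.013 -0.024] gap 0.0919 F [ 0.8 -0.1  0. ] q [ 0.42  0.53  1.65 -0.01  0.97  2.02]
lower tool cm: [ 0.19 -0.88  6.49] turn to -17deg: 15.69 to rack: -0.2
```

drive_tool([
  [0.2,-0.9,0,0],
  [0,0,0,0],
  [0,0,0,0],
])

```text
clock: 25.1
tcp_pos: [0.6002, 0.2758, 0.0941]
tcp_rot: [3.131, 0.009, -0.024]
force: [0.7, -0.1, -0.5]
finger_gap: 0.092
```

```bash
python3 go.py lower; python3 - <<'E'
from plant import optics
import cv2,numpy as np
a=optics.grab_frame("scene")["img"][200:350,260:410];b=optics.grab_frame("top")["img"][100:250,60:210]
cv2.imwrite("pics/s7.png",cv2.resize(np.hstack([a,b])[:,:,::-1],(800,400),interpolation=cv2.INTER_CUBIC))
E
```

```text
t 25.1 tcp [0.6002 0.2758 0.0941] rpy [ 3.131  0.009 -0.024] gap 0.092 F [ 0.7 -0.1 -0.5] q [ 0.43  0.54  1.64 -0.01  0.98  2.03]
lower tool cm: [-0.2   0.14  6.81] turn to -17deg: 15.68 to rack: -0.21
```

View pics/s7.png

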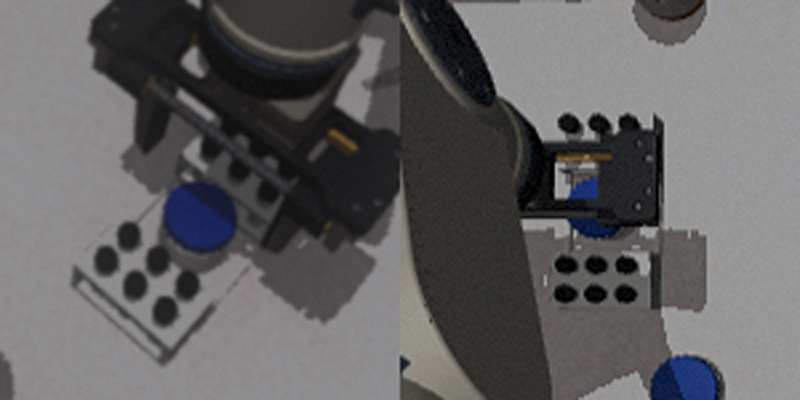

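Jaws straddle the bay along y, aligned with the rack; descend.

drive_tool([
  [-0.2,0.1,0,0],
  [0,0,1.5,0],
  [0,0,1.5,0],
  [0,0,1,0],
  [0,0,0,0],
])

```text
clock: 25.82
tcp_pos: [0.5964, 0.2737, 0.0497]
tcp_rot: [3.13, 0.012, -0.024]
force: [0.0, -0.8, -0.9]
finger_gap: 0.0922
```

```bash
python3 go.py lower
```

```text
t 25.82 tcp [0.5964 0.2737 0.0497] rpy [ 3.13   0.012 -0.024] gap 0.0922 F [ 0.  -0.8 -0.9] q [ 0.43  0.59  1.67 -0.01  0.9   2.03]
lower tool cm: [ 0.18 -0.09  2.37] turn to -17deg: 15.68 to rack: -0.22
```

drive_tool([
  [0.2,-0.1,1,0],
  [0,0,1,0],
  [0,0,0.2,0],
  [0,0,0,0],
])

```text
clock: 26.32
tcp_pos: [0.5986, 0.2745, 0.0262]
tcp_rot: [3.13, 0.011, -0.024]
force: [0.3, 0.4, 0.7]
finger_gap: 0.0912
```

```bash
python3 go.py lower
```

```text
t 26.32 tcp [0.5986 0.2745 0.0262] rpy [ 3.13   0.011 -0.024] gap 0.0912 F [0.3 0.4 0.7] q [ 0.43  0.62  1.67 -0.01  0.87  2.03]
lower tool cm: [-0.04  0.01  0.02] turn to -17deg: 15.68 to rack: -0.22
```

drive_tool([
  [0,0,0,0],
  [0,0,0,0],
  [0,0,0,0],
  [0,0,0,0],
  [0,0,0,0],
  [0,0,0,0],
  [0,0,0,0],
], gripper=0, newtons=25)

```text
clock: 27.2
tcp_pos: [0.5992, 0.2748, 0.0273]
tcp_rot: [3.13, 0.01, -0.024]
force: [0.7, 0.5, 0.6]
finger_gap: 0.0491
```

```bash
python3 go.py lower
```

```text
t 27.2 tcp [0.5992 0.2748 0.0273] rpy [ 3.13   0.01  -0.024] gap 0.0491 F [0.7 0.5 0.6] q [ 0.43  0.62  1.67 -0.01  0.87  2.03]
lower tool cm: [-0.1   0.03  0.13] turn to -17deg: 15.68 to rack: -0.22
```

Held (gap 49.1 mm against the 50 mm lid). Place at TCP z of about 0.0413. Lift slowly and straight.

drive_tool([
  [0,0,-0.8,0],
  [0,0,-1.5,0],
  [0,0,-2,0],
  [0,0,-2,0],
  [0,0,-2,0],
  [0,0,-3,0],
  [0,0,-3,0],
  [0,0,0,0],
])

```text
clock: 28.2
tcp_pos: [0.6019, 0.2771, 0.184]
tcp_rot: [3.133, 0.004, -0.024]
force: [0.5, -0.1, -2.1]
finger_gap: 0.0491
```

```bash
python3 go.py mc; python3 - <<'E'
from plant import optics
import cv2,numpy as np
a=optics.grab_frame("scene")["img"][200:350,260:410];b=optics.grab_frame("top")["img"][100:250,60:210]
cv2.imwrite("pics/s8.png",cv2.resize(np.hstack([a,b])[:,:,::-1],(800,400),interpolation=cv2.INTER_CUBIC))
E
```

```text
t 28.2 tcp [0.6019 0.2771 0.184 ] rpy [ 3.133  0.004 -0.024] gap 0.0491 F [ 0.5 -0.1 -2.1] q [ 0.43  0.44  1.57 -0.01  1.14  2.03]
mc tool cm: [ 2.06 33.28 14.4 ] turn to -17deg: 15.68 to rack: -0.21
```

View pics/s8.png

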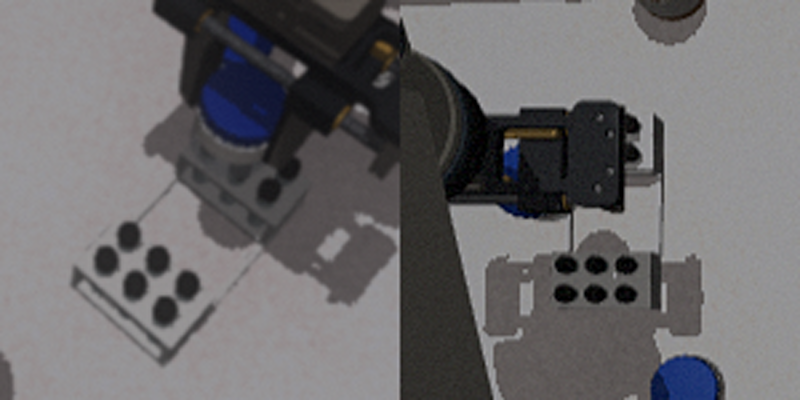

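The jar is out and the rack has not moved (its tubes are at the same pixels). Move on to mark c.

drive_tool([
  [0.1,1.5,0,0],
  [0.3,4,0,0],
  [0.3,5,0,0],
  [0.3,5,0,0],
  [0.3,5,0,0],
  [0.3,5,0,0],
  [0.3,4,0,0],
  [0,2,0,0],
])

```text
clock: 29.3
tcp_pos: [0.6043, -0.0542, 0.1733]
tcp_rot: [3.127, 0.026, -0.022]
force: [0.6, 0.1, -1.6]
finger_gap: 0.049
```

drive_tool([
  [0,0,0,5.2],
  [0,0,0,5.2],
  [0,0,0,5.2],
  [0,0,0,0],
  [0,0,0,0],
])

```text
clock: 29.92
tcp_pos: [0.6006, -0.0561, 0.1692]
tcp_rot: [3.119, 0.028, -0.302]
force: [0.1, 0.2, -1.5]
finger_gap: 0.0491
```

```bash
python3 go.py mc
```

```text
t 29.93 tcp [ 0.6006 -0.0561  0.1692] rpy [ 3.119  0.028 -0.302] gap 0.0491 F [ 0.1  0.2 -1.5] q [-0.09  0.38  1.7  -0.02  1.09  1.8 ]
mc tool cm: [ 1.34 -0.42 12.92] turn to -17deg: -0.27 to rack: -16.16
```

drive_tool([
  [1.3,-0.4,0,0],
  [0,0,3,0],
  [0,0,3,0],
  [0,0,2.5,0],
  [0,0,1,0],
  [0,0,0,0],
  [0,0,0,0],
])

```text
clock: 30.8
tcp_pos: [0.6181, -0.057, 0.0727]
tcp_rot: [3.121, 0.022, -0.295]
force: [0.5, -0.3, -0.6]
finger_gap: 0.0493
```

```bash
python3 go.py mc
```

```text
t 30.8 tcp [ 0.6181 -0.057   0.0727] rpy [ 3.121  0.022 -0.295] gap 0.0493 F [ 0.5 -0.3 -0.6] q [-0.09  0.52  1.73 -0.02  0.92  1.79]
mc tool cm: [-0.36  0.02  3.27] turn to -17deg: 0.12 to rack: -15.78
```

drive_tool([
  [-0.3,0,1,0],
  [0,0,1,0],
  [0,0,0.4,0],
  [0,0,0,0],
  [0,0,0,0],
])

```text
clock: 31.42
tcp_pos: [0.6154, -0.0565, 0.0488]
tcp_rot: [3.121, 0.02, -0.295]
force: [0.3, -0.4, -1.1]
finger_gap: 0.0491
```

```bash
python3 go.py mc
```

```text
t 31.43 tcp [ 0.6154 -0.0565  0.0488] rpy [ 3.121  0.02  -0.295] gap 0.0491 F [ 0.3 -0.4 -1.1] q [-0.08  0.55  1.75 -0.02  0.87  1.79]
mc tool cm: [-0.08 -0.01  0.88] turn to -17deg: 0.12 to rack: -15.77
```

drive_tool([
  [0,0,0.4,0],
  [0,0,0.2,0],
  [0,0,0,0],
])

```text
clock: 31.8
tcp_pos: [0.6155, -0.0566, 0.0428]
tcp_rot: [3.121, 0.019, -0.295]
force: [-0.3, 0.0, -1.6]
finger_gap: 0.049
```

drive_tool([
  [0,0,0.1,0],
  [0,0,0,0],
])

```text
clock: 32.05
tcp_pos: [0.6156, -0.0566, 0.0418]
tcp_rot: [3.121, 0.019, -0.295]
force: [-1.3, -0.1, -0.7]
finger_gap: 0.0492
```

drive_tool([
  [0,0,0.1,0],
  [0,0,0,0],
])

```text
clock: 32.3
tcp_pos: [0.6158, -0.0567, 0.0416]
tcp_rot: [3.121, 0.019, -0.295]
force: [-0.1, -0.2, -2.1]
finger_gap: 0.0493
```

drive_tool([
  [0,0,0,0],
  [0,0,0,0],
  [0,0,0,0],
  [0,0,0,0],
  [0,0,0,0],
  [0,0,0,0],
], gripper=1)

```text
clock: 33.05
tcp_pos: [0.6161, -0.0567, 0.0417]
tcp_rot: [3.122, 0.018, -0.295]
force: [-0.2, -0.1, -0.2]
finger_gap: 0.0918
```

drive_tool([
  [0,0,-1.5,0],
  [0,0,-3,0],
  [0,0,-3,0],
  [0,0,-3,0],
  [0,0,-3,0],
  [0,0,-1,0],
  [0,0,0,0],
])

```text
clock: 33.92
tcp_pos: [0.6199, -0.0545, 0.1961]
tcp_rot: [3.122, 0.015, -0.295]
force: [0.0, 1.2, -1.0]
finger_gap: 0.0916
```

```bash
python3 go.py short; python3 - <<'E'
from plant import optics
import cv2,numpy as np
a=optics.grab_frame("scene")["img"][100:250,150:300];b=optics.grab_frame("top")["img"][140:290,130:280]
cv2.imwrite("pics/s9.png",cv2.resize(np.hstack([a,b])[:,:,::-1],(800,400),interpolation=cv2.INTER_CUBIC))
E
```

```text
t 33.92 tcp [ 0.6199 -0.0545  0.1961] rpy [ 3.122  0.015 -0.295] gap 0.0916 F [ 0.   1.2 -1. ] q [-0.08  0.38  1.64 -0.02  1.14  1.79]
short tool cm: [-24.25 -19.84  18.21] turn to -17deg: 0.13 to rack: -15.76
```

View pics/s9.png

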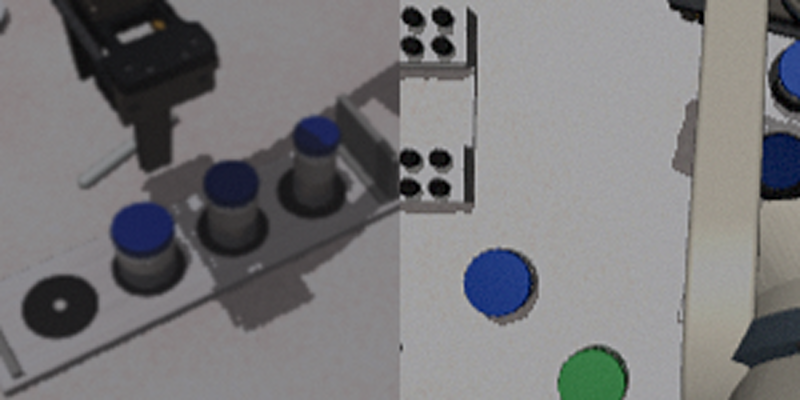

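drive_tool([
  [-2,-1.5,0,0],
  [-4,-3.3,0,0],
  [-4,-3.3,0,0],
  [-4,-3.3,0,0],
  [-4,-3.3,0,0],
  [-3.5,-3,0,0],
  [-2,-1.5,0,0],
  [0,0,0,0],
])

```text
clock: 35.02
tcp_pos: [0.4326, 0.2076, 0.1868]
tcp_rot: [3.115, 0.032, -0.295]
force: [-0.0, 0.4, -0.1]
finger_gap: 0.092
```

```bash
python3 go.py short
```

```text
t 35.02 tcp [0.4326 0.2076 0.1868] rpy [ 3.115  0.032 -0.295] gap 0.092 F [-0.   0.4 -0.1] q [0.44 0.18 1.94 0.   1.07 2.31]
short tool cm: [ 1.29 -0.21 17.28] turn to -17deg: 0.12 to rack: -15.77
```

drive_tool([
  [1.2,-0.2,0,0],
  [0,0,3,0],
  [0,0,3,0],
  [0,0,3,0],
  [0,0,2,0],
  [0,0,0,0],
  [0,0,0,0],
])

```text
clock: 35.9
tcp_pos: [0.4473, 0.1993, 0.0722]
tcp_rot: [3.115, 0.03, -0.301]
force: [-0.2, -0.2, -0.2]
finger_gap: 0.0921
```

```bash
python3 go.py short
```

```text
t 35.9 tcp [0.4473 0.1993 0.0722] rpy [ 3.115  0.03  -0.301] gap 0.0921 F [-0.2 -0.2 -0.2] q [ 0.42  0.36  2.01 -0.    0.81  2.29]
short tool cm: [-0.35 -0.57  5.82] turn to -17deg: -0.2 to rack: -16.1
```

drive_tool([
  [-0.2,-0.7,0,0],
  [0,0,1.5,0],
  [0,0,1.5,0],
  [0,0,1,0],
  [0,0,0,0],
  [0,0,0,0],
])

```text
clock: 36.65
tcp_pos: [0.4472, 0.2067, 0.0306]
tcp_rot: [3.117, 0.029, -0.301]
force: [-0.3, 0.7, 0.0]
finger_gap: 0.0917
```

```bash
python3 go.py short; python3 - <<'E'
from plant import optics
import cv2,numpy as np
a=optics.grab_frame("scene")["img"][130:280,280:430];b=optics.grab_frame("top")["img"][170:320,100:250]
cv2.imwrite("pics/s10.png",cv2.resize(np.hstack([a,b])[:,:,::-1],(800,400),interpolation=cv2.INTER_CUBIC))
E
```

```text
t 36.65 tcp [0.4472 0.2067 0.0306] rpy [ 3.117  0.029 -0.301] gap 0.0917 F [-0.3  0.7  0. ] q [0.43 0.43 2.02 0.   0.72 2.3 ]
short tool cm: [-0.12  0.14  1.66] turn to -17deg: -0.2 to rack: -16.1
```

View pics/s10.png

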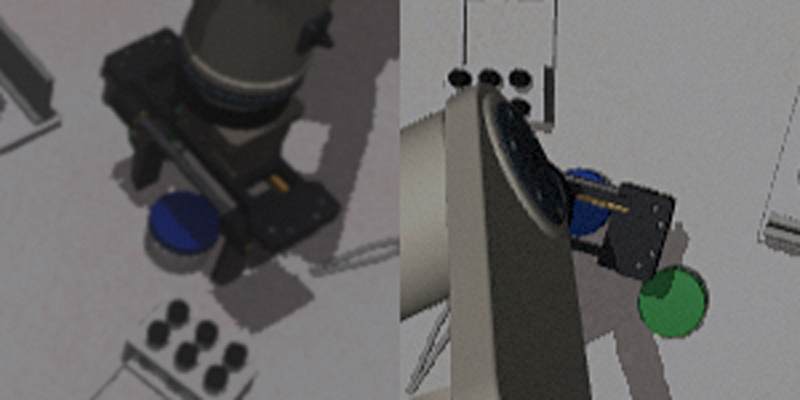

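drive_tool([
  [-0.1,0.1,0.8,0],
  [0,0,0.6,0],
  [0,0,0,0],
])

```text
clock: 37.12
tcp_pos: [0.4458, 0.206, 0.0164]
tcp_rot: [3.118, 0.027, -0.301]
force: [0.6, 0.7, -0.2]
finger_gap: 0.0918
```

drive_tool([
  [0,0,0,0],
  [0,0,0,0],
  [0,0,0,0],
  [0,0,0,0],
  [0,0,0,0],
  [0,0,0,0],
], gripper=0, newtons=25)

```text
clock: 37.88
tcp_pos: [0.446, 0.2061, 0.0166]
tcp_rot: [3.118, 0.027, -0.301]
force: [0.7, -1.2, -2.0]
finger_gap: 0.0555
```

```bash
python3 go.py short
```

```text
t 37.88 tcp [0.446  0.2061 0.0166] rpy [ 3.118  0.027 -0.301] gap 0.0555 F [ 0.7 -1.2 -2. ] q [0.43 0.46 2.03 0.   0.69 2.3 ]
short tool cm: [-0.03  0.04  0.26] turn to -17deg: -0.2 to rack: -16.1
```

drive_tool([
  [0,0,-1,0],
  [0,0,-3,0],
  [0,0,-3,0],
  [0,0,-4,0],
  [0,0,-4,0],
  [0,0,-2,0],
  [0,0,0,0],
])

```text
clock: 38.75
tcp_pos: [0.4512, 0.2084, 0.1951]
tcp_rot: [3.118, 0.027, -0.301]
force: [-0.5, -1.0, -1.9]
finger_gap: 0.0551
```

```bash
python3 go.py md
```

```text
t 38.75 tcp [0.4512 0.2084 0.1951] rpy [ 3.118  0.027 -0.301] gap 0.0551 F [-0.5 -1.  -1.9] q [0.43 0.2  1.9  0.   1.08 2.3 ]
md tool cm: [31.43 20.37 16.71] turn to -17deg: -0.2 to rack: -16.1
```

drive_tool([
  [2,1.3,0,0],
  [4,2.6,0,0],
  [4,2.6,0,0],
  [4,2.6,0,0],
  [4,2.6,0,0],
  [4,2.6,0,0],
  [4,2.6,0,0],
  [3,2,0,0],
])

```text
clock: 39.75
tcp_pos: [0.6725, -0.0646, 0.1817]
tcp_rot: [3.115, 0.038, -0.297]
force: [0.6, 0.2, -0.7]
finger_gap: 0.0554
```

```bash
python3 go.py md
```

```text
t 39.75 tcp [ 0.6725 -0.0646  0.1817] rpy [ 3.115  0.038 -0.297] gap 0.0554 F [ 0.6  0.2 -0.7] q [-0.09  0.48  1.51 -0.02  1.19  1.79]
md tool cm: [ 2.21  0.87 15.37] turn to -17deg: 0.05 to rack: -15.85
```

drive_tool([
  [2.1,0.8,0,0],
  [0,0,0,0],
  [0,0,3,0],
  [0,0,3,0],
  [0,0,3,0],
  [0,0,2,0],
  [0,0,0,0],
])

```text
clock: 40.62
tcp_pos: [0.6791, -0.0789, 0.0615]
tcp_rot: [3.114, 0.049, -0.298]
force: [-0.6, -0.4, -0.7]
finger_gap: 0.0551
```

```bash
python3 go.py md
```

```text
t 40.62 tcp [ 0.6791 -0.0789  0.0615] rpy [ 3.114  0.049 -0.298] gap 0.0551 F [-0.6 -0.4 -0.7] q [-0.11  0.63  1.56 -0.02  1.01  1.77]
md tool cm: [ 1.15 -0.3   3.35] turn to -17deg: -0.03 to rack: -15.93
```

drive_tool([
  [1.2,-0.3,0,0],
  [0,0,0,0],
  [0,0,1.2,0],
  [0,0,0.6,0],
  [0,0,0,0],
])

```text
clock: 41.25
tcp_pos: [0.6936, -0.0797, 0.045]
tcp_rot: [3.115, 0.044, -0.298]
force: [-0.3, -0.7, -2.0]
finger_gap: 0.0554
```

```bash
python3 go.py md
```

```text
t 41.25 tcp [ 0.6936 -0.0797  0.045 ] rpy [ 3.115  0.044 -0.298] gap 0.0554 F [-0.3 -0.7 -2. ] q [-0.11  0.66  1.54 -0.02  0.99  1.77]
md tool cm: [-0.26  0.04  1.7 ] turn to -17deg: -0.02 to rack: -15.91
```

drive_tool([
  [-0.2,0,0.6,0],
  [0,0,0.4,0],
  [0,0,0,0],
  [0,0,0,0],
])

```text
clock: 41.75
tcp_pos: [0.6908, -0.0793, 0.0344]
tcp_rot: [3.115, 0.044, -0.298]
force: [0.4, 0.8, -2.0]
finger_gap: 0.0551
```

```bash
python3 go.py md
```

```text
t 41.75 tcp [ 0.6908 -0.0793  0.0344] rpy [ 3.115  0.044 -0.298] gap 0.0551 F [ 0.4  0.8 -2. ] q [-0.11  0.67  1.55 -0.02  0.97  1.77]
md tool cm: [0.02 0.   0.64] turn to -17deg: -0.02 to rack: -15.92
```

drive_tool([
  [0,0,0.2,0],
  [0,0,0.1,0],
  [0,0,0,0],
])

```text
clock: 42.12
tcp_pos: [0.6909, -0.0794, 0.0316]
tcp_rot: [3.115, 0.043, -0.298]
force: [-0.7, 0.3, -1.0]
finger_gap: 0.0553
```

drive_tool([
  [0,0,0.1,0],
  [0,0,0,0],
])

```text
clock: 42.38
tcp_pos: [0.6909, -0.0793, 0.031]
tcp_rot: [3.115, 0.044, -0.298]
force: [-0.3, -0.4, 0.2]
finger_gap: 0.0549
```

drive_tool([
  [0,0,0,0],
  [0,0,0,0],
  [0,0,0,0],
  [0,0,0,0],
  [0,0,0,0],
  [0,0,0,0],
], gripper=1)

```text
clock: 43.12
tcp_pos: [0.6914, -0.0795, 0.0311]
tcp_rot: [3.115, 0.042, -0.298]
force: [-0.6, 0.5, 0.2]
finger_gap: 0.0919
```

drive_tool([
  [0,0,-1.5,0],
  [0,0,-3,0],
  [0,0,-3,0],
  [0,0,-3,0],
  [0,0,-3,0],
  [0,0,-3,0],
  [0,0,0,0],
])

```text
clock: 44.0
tcp_pos: [0.7007, -0.0773, 0.2079]
tcp_rot: [3.116, 0.038, -0.298]
force: [-0.8, -0.7, -0.5]
finger_gap: 0.0919
```

drive_tool([
  [0,3,0,0],
  [0,5,0,0],
  [0,5,0,0],
  [0,5,0,0],
  [0,5,0,0],
  [0,0,0,0],
  [0,0,0,0],
])

```text
clock: 44.88
tcp_pos: [0.6287, -0.3012, 0.2089]
tcp_rot: [3.117, 0.044, -0.296]
force: [0.4, -0.3, -0.1]
finger_gap: 0.092
```

```bash
python3 go.py; python3 - <<'E'
from plant import optics
from h import *
S=optics.grab_frame("scene");T=optics.grab_frame("top")
for n,p in(("S",S),("T",T)):
    for c,s in blobs(p["img"],(105,120,25),(130,255,255)): print(n,"blue",c.round(1),s)
a=S["img"][90:240,140:290];b=T["img"][110:260,190:340]
cv2.imwrite("pics/f.png",cv2.resize(np.hstack([a,b])[:,:,::-1],(800,400),interpolation=cv2.INTER_CUBIC))
E
```

```text
t 44.88 tcp [ 0.6287 -0.3012  0.2089] rpy [ 3.117  0.044 -0.296] gap 0.092 F [ 0.4 -0.3 -0.1] q [-0.43  0.49  1.43 -0.03  1.26  1.44]
S blue [ 21.6 151.1] [  0 129  46  46 782]
S blue [268.3 149.8] [261 144  16  13 163]
S blue [236.1 167.9] [227 161  19  15 238]
S blue [  5.7 182.4] [  0 166  16  28 253]
S blue [202.9 185.3] [192 176  23  19 336]
S blue [169.4 204.3] [157 194  26  22 449]
T blue [474.8  34. ] [465  25  19  19 238]
T blue [413.8  35.3] [405  27  18  18 230]
T blue [434.2  34.8] [426  27  17  18 224]
T blue [454.5  34.3] [445  26  19  18 239]
T blue [456.7  65.7] [449  57  17  18 218]
T blue [476.9  65.1] [467  57  19  18 233]
T blue [415.3  66.6] [406  58  18  18 219]
T blue [436.   66.1] [427  58  18  18 218]
T blue [291.5 132.6] [279 121  26  25 489]
T blue [282.9 165.9] [271 155  24  24 412]
T blue [272.3 200.2] [262 190  21  22 351]
T blue [262.3 237. ] [253 228  19  19 275]
```

View pics/f.png

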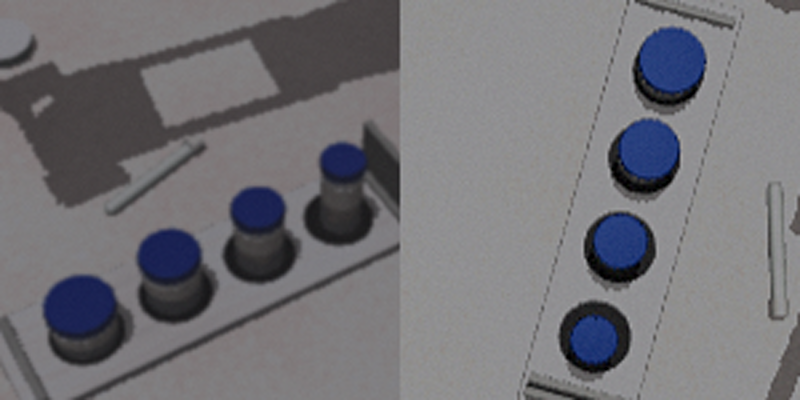

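```bash
python3 - <<'E'
from plant import optics,spotter
from h import *
S=optics.grab_frame("scene");T=optics.grab_frame("top")
for n,s,t,h,r,m in (("tall",(268.3,149.8),(262.3,237.),.078,.019,(.462,-.0092)),("upper",(236.1,167.9),(272.3,200.2),.066,.022,(.5383,-.0326)),("lower",(202.9,185.3),(282.9,165.9),.054,.025,(.6146,-.0561)),("short",(169.4,204.3),(291.5,132.6),.042,.028,(.691,-.0794))):
    for o in ([(S,s)],[(T,t)],[(S,s),(T,t)]):
        v,f=fitcyl(o,.014+h-.012,.014+h,r,m); print(n,((v-m)*1000).round(1),"mm")
    print("  tri z",tri(S,s,T,t)[0].round(4), "expect ~", .014+h-.004)
E
```

```text
tall [-1.1 -0.2] mm
tall [-0.5  3. ] mm
tall [-0.5  1.7] mm
  tri z [ 0.4621 -0.007   0.0885] expect ~ 0.088
upper [ 1.2 -0.2] mm
upper [0.7 2.6] mm
upper [1.1 1.3] mm
  tri z [ 0.5398 -0.031   0.0753] expect ~ 0.076
lower [ 0.4 -2.5] mm
lower [-0.4  0.1] mm
lower [ 0.2 -1.1] mm
  tri z [ 0.615  -0.0569  0.0629] expect ~ 0.064
short [-0.  -1.6] mm
short [-0.7  0.9] mm
short [-0.2 -0.3] mm
  tri z [ 0.691  -0.0793  0.0509] expect ~ 0.052000000000000005
```

All four are within about 3 mm, standing upright at the right heights, and the hand is clear.

```bash
python3 -c "
from plant import workorder
print(workorder.close_job())"
```

```text
the job is handed in; nothing more can be done
None
```

All four jars stand on the ledge marks in falling order of height, with the tallest beside the end plate and the shortest at the low-lipped end. I handed the job in at about 45 s of the 118 s allowed; no verdict was reported.

- **Placement:** my last camera measurements put each jar within about 3 mm of its mark's centre, against the 12 mm limit. Lid heights matched jars standing on the marks to about 1 mm, and the jars looked upright. The scene and top cameras disagreed by 2–3 mm in y, which fits the calibration tolerance.
- **Rack jar:** the third-tallest jar was in the rack's bay. I lifted it straight out, and the rack's tubes stayed at the same pixels in the pictures taken before and after.
- **Gripper:** it was open and well clear of everything at hand-in. The first grip on the second-tallest jar was too high, so I released it and took it again lower before lifting.
- **Tool tilt:** the tool had drifted to about 0.05 rad of tilt by the last placement. I did not measure the jars' lean directly, only judged it from the pictures.

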